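Lay the cutting-disc carton flat

ROBOT

A 7-joint arm with a two-finger parallel gripper is mounted at the origin on the work surface. World frame = base frame: x ahead of the robot, y to its left, z up, the work surface at z = 0. Lengths are in m, angles in rad, forces in N, time in s.
With the tool pointing down it reaches from about 0.4 to 0.85 m from the base axis. Payload 10.4 kg.
Tool frame: the origin (TCP) lies midway between the tips of the shut fingers; the grasp point (between the pads) lies 19 mm behind it; z points along the fingers, y is the line along which they close (so a half turn about z gives the same grasp; the last joint's range is limited). The gripper opens to 85 mm and grips with 20 to 120 N. Pads are 22 mm wide; open, the fingers measure 114 mm over their backs; the gripper's body (76 mm by 85 mm) begins 54 mm behind the grasp point. The pads swing forward as they close: fully open they stand 13 mm farther back than shut.
Start: joints at [-1.235, 0.332, -0.065, 1.46, 0.022, 1.35, -0.088], TCP at [0.219, 0.585, 0.231] pointing down, gripper open.
Joint ranges: [-2.6, 2.6], [-0.5, 2.12], [-1.47, 1.34], [0.16, 2.42], [-1.27, 4.41], [0.06, 2.06], [-2.6, 2.6]. Speed limits (rad/s): [2.22, 2.22, 2.79, 2.79, 3.14, 3.14, 3.14].

INTERFACE

Orientations are given as a unit quaternion [x, y, z, w].
In Python, from workcell import get_obs, camera, camera_params, hand_in gives the robot as it stands.
- The arm moves only by the tool carry_out, never from a script. Its argument "commands" is a list that holds one entry, the list of rows, each a list of 6 numbers: the shift along the tool's x, y, z in units of 40 mm (1.0 is 40 mm), then the turn, a rotation vector about the tool's x, y, z in units of 6 degrees (1.0 is 6 degrees). In form: [[[x, y, z, ax, ay, az], ...]]. A call has 1 to 20 rows; each row shifts and turns the commanded pose from where the row before left it, along the tool's axes as they then stand; what a row does not reach is not made up. A row lasts 1/12 s, in which the tool goes at most 41.7 mm and 7.16 degrees, less where a joint would pass 70% of its speed; a pose out of reach is approached as far as the arm can. A call is refused whole if a number of a shift passes 1 or a number of a turn 1, either way. A call with a gripper value outside its range is refused whole. "hand" is the closure, from -1 (fully open) to 1 (shut), set as the call begins (left out, the last holds). The fingers move at their own pace and stop on an object; "force" is the grip in N (left out, the last holds). Time passes only in rows, so rows that do not move let the fingers close. It gives the time, the measured TCP pose, the force, the opening and the grip force at its end, in the units of the state.
- get_obs(): the state, without advancing time (a new reading comes with each control period).
- camera(name): name is "scene" or "top" or "wrist"; returns the picture (400x640x3 uint8, red, green, blue); there is no depth.
- camera_params(name): a dict with "mtx" (3x3 intrinsics, pixels), "R" (3x3) and "t" (3): a world point X has camera coordinates R X + t. Camera axes: x right, y down, z forward; pixel columns grow to the right and rows downward; lengths in m; the calibration is good to about 2 mm. A picture is of the moment at which its call begins: read the wrist's pose just before it. camera_params takes no time and is no camera call; for the wrist camera it gives the pose at the moment of the call.
- hand_in(): hands the job in; it is judged then, once.
The state is a dict: "clock": time; "joint_pos": joint angles; "joint_velocities": joint speeds; "tau": joint torques, N m; "position": TCP position; "ee_rot": TCP orientation; "ft_force": force on the tool from outside, world axes, zero at the start; "torque": the same for the moment, N m; "grip_width": opening from 0.0 (shut) to 1.0 (fully open); "grasp_force": force on a finger pad.
Only numpy, scipy, OpenCV 4.12 (cv2) and the standard library are available. Lean on these libraries where they do the work, as an engineer would, in place of code of your own. Each camera call takes 0.05 s, during which the arm holds its last target. There are 200 camera calls.

TASK

The thin cutting discs in the carton with the orange lid are standing on edge and will warp. Tip that carton over away from the robot, against the near edge of the bright storage plate, without lifting it up in the air, so that it ends lying flat on its side on the plate, square to it, with its base along that near edge. Leave the carton with the blue lid and the tin of rods standing where they are.

Things in the scene. Friction and masses are not known exactly. Their poses are not given: they have to be found in the camera images.
- orange_carton: Loose closed carton, orange lid band, 90 (own x) x 130 (y) x 130 mm high (z), 0.5 to 1 kg. Origin: centre of its underside. Starts upright, own +x away from the robot; its far 130 x 130 face is 4 to 10 mm short of the plate's near edge, parallel within 2 degrees. Pushed low it slides, pushed high at the stop it tips, to lie 90 mm high on its far face, own +x down.
- blue_carton: The same carton with a blue lid band, same size, origin and axes. It, the orange carton and the rod tin stand in a row along the plate's near edge in any order, neighbours' centres 165 to 205 mm apart. It must stay upright where it is.
- plate: Bright metal plate fixed flat on the table, 200 (own x) x 540 (y) x 12 mm thick (z up). Origin: centre of its underside, at table height. Own +x points away from the robot; its near edge, the stop, is at own x = -100 mm. Nothing stands on it; it may be turned up to 15 degrees.
- rod_tin: Tin of welding rods standing on the table in the same row: 72 mm across, 110 mm high, thin rods sticking up to 240 mm above the table. Origin: centre of its underside. It must stay where it is. (A hammer lies on the table beyond the plate's right end.)
Things that resemble listed ones, but are neither listed nor needed, are in the scene too. What is shaped like the orange_carton but pink or red is not meant. Leave any yellow look-alike of the blue_carton alone.

How it is judged:
At the end, for the whole second after the job is handed in: Orange carton at rest on its former far side, flat within 10 deg, square to the plate within 15 deg, resting on it: former underside at most 45 mm short of or 30 mm past the near edge, middle 50 mm or more inside the plate's ends. Blue carton and rod tin upright, within 20 mm of their starts (angle between orange_carton's own x axis and vertical above 2.96 rad and angle between the z axis of orange_carton and the x axis of plate, either way round below 0.26 rad and x of orange_carton in the frame of plate between -0.145 and -0.07 m and y of orange_carton in the frame of plate between -0.22 and 0.22 m and z of orange_carton in the frame of plate between 0.05 and 0.065 m and linear speed of orange_carton below 0.01 m/s and angle between each of blue_carton, rod_tin's own z axis and vertical below 0.1 rad and distance of each of blue_carton, rod_tin from where it was at the start of the episode below 0.02 m); the robot touches nothing.
It fails at once if the orange carton is lifted into the air instead of tipped (underside centre more than 100 mm above the table) (height (world z) of orange_carton above 0.1 m).
It fails at once if the blue carton is knocked over or pushed 20 mm or more (angle between blue_carton's own z axis and vertical above 0.3 rad or distance of blue_carton from where it was at the start of the episode above 0.02 m).
It fails at once if the rod tin is knocked over or pushed 20 mm or more (angle between rod_tin's own z axis and vertical above 0.3 rad or distance of rod_tin from where it was at the start of the episode above 0.02 m).
It also fails if it takes over 32 s, if anything falls off the work surface, if the arm or the gripper's body presses on something with over 40 N, if the wrist force passes 120 N, or if a joint passes its speed limit or range.

## Working session

There is one attempt and no reset: what is moved stays moved. The work goes in short steps, Python scripts to look and compute and a tool call to move; the robot and the scene stay as the last step left them, time stands still between calls to the robot, and variables do not carry over. Pictures are saved under pics/ and viewed, at most 10 in all, crops included, and the job is handed in when it is done.

Besides the shell and the picture viewer there is one more tool, called after "Call:" as name([rows], argument=value, ...), one row to a line, values as JSON. carry_out: Moves the arm, as the interface text tells. Its arguments: {"type":"object","properties":{"commands":{"type":"array"},"hand":{"type":"number"},"force":{"type":"number"}},"required":["commands"]}

```bash
mkdir -p pics; python3 - <<'E'
from workcell import *
import cv2
for n in("top","scene"):
    cv2.imwrite(f"pics/{n}0.png",camera(n)[:,:,::-1]);p=camera_params(n);print(n,p["mtx"].tolist(),(-p["R"].T@p["t"]).round(3),p["R"].round(2).tolist())
o=get_obs();print(o["clock"],o["position"],o["ee_rot"])
E
```

```text
top [[381.9130492128111, 0.0, 319.5541202330844], [0.0, 381.9130492128111, 194.6927067487948], [0.0, 0.0, 1.0]] [0.456 0.034 1.039] [[0.01, -1.0, 0.01], [-0.99, -0.01, -0.14], [0.14, -0.01, -0.99]]
scene [[473.00625183880885, 0.0, 325.43646159678127], [0.0, 473.00625183880885, 197.5134074636228], [0.0, 0.0, 1.0]] [1.31  0.664 0.873] [[-0.67, 0.74, 0.01], [0.47, 0.43, -0.77], [-0.57, -0.51, -0.64]]
0.1 [0.21936465 0.58489446 0.23060927] [ 1.78424254e-01  9.83953460e-01 -6.06435814e-04 -7.48389147e-05]
```

View pics/top0.png

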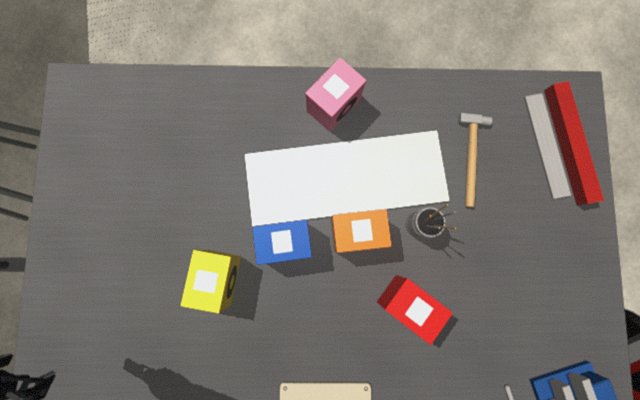

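View pics/scene0.png

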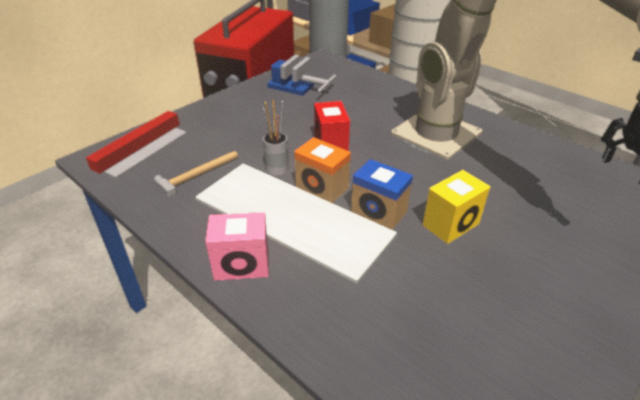

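The top view shows the orange carton at about (361,232), with blue to its left at (282,242) and the tin to its right at (430,222). The plate corners are near (245,154), (437,131), (450,202) and (253,226), and a red decoy stands at (415,310). Next I'll enlarge this area.

```bash
python3 - <<'E'
import cv2
im=cv2.imread("pics/top0.png")
cv2.imwrite("pics/c1.png",cv2.resize(im[190:350,250:460],None,fx=3.75,fy=3.75,interpolation=cv2.INTER_CUBIC))
E
cat > h.py <<'E'
from workcell import *
import numpy as np
def px2w(n,uv,z):
    p=camera_params(n);R,t=np.array(p["R"]),np.array(p["t"]);c=-R.T@t
    d=R.T@np.linalg.inv(p["mtx"])@np.array([uv[0],uv[1],1.]);return c+d*(z-c[2])/d[2]
def w2px(n,X):
    p=camera_params(n);q=p["mtx"]@(np.array(p["R"])@X+p["t"]);return q[:2]/q[2]
E
python3 - <<'E'
from h import *
for uv in[(245,154),(437,131),(450,202),(253,226)]:print("plate",px2w("top",uv,.012).round(4))
for n,uv,z in[("or",(361,230),.13),("blue",(282,241),.13),("tin",(429,221),.11),("red",(419,312),.13)]:print(n,px2w("top",uv,z).round(4))
E
```

```text
plate [0.7093 0.2265 0.012 ]
plate [ 0.782  -0.3057  0.012 ]
plate [ 0.5827 -0.3347  0.012 ]
plate [0.512  0.1979 0.012 ]
or [ 0.4988 -0.0773  0.13  ]
blue [0.471  0.1096 0.13  ]
tin [ 0.5233 -0.2462  0.11  ]
red [ 0.311  -0.2107  0.13  ]
```

View pics/c1.png

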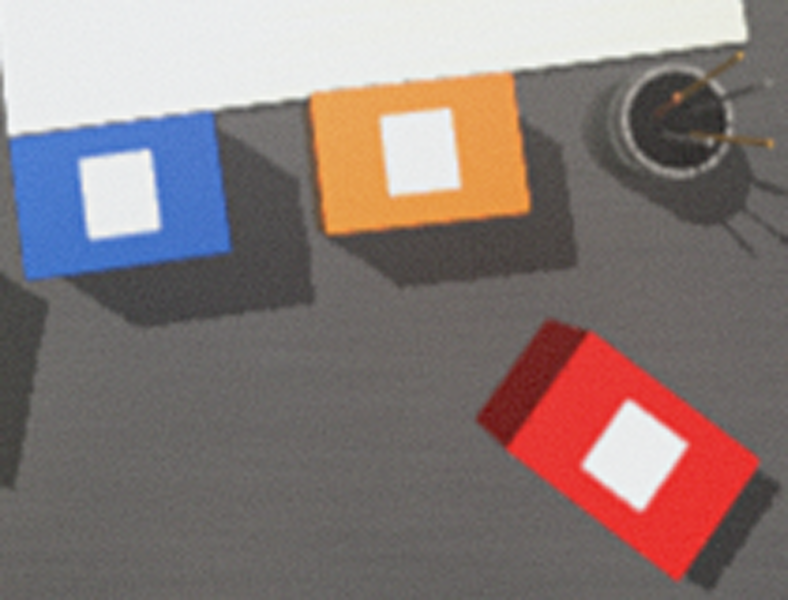

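```bash
python3 - <<'E'
from h import *
c=lambda u,v:(250+u/3.75,190+v/3.75)
for uv in[(548,320),(476,420)]:print("red base",px2w("top",c(*uv),0).round(4))
for uv in[(590,330),(508,445)]:print("red top",px2w("top",c(*uv),.13).round(4))
O=[px2w("top",c(*uv),.13) for uv in[(311,95),(512,73),(530,212),(326,235)]]
for o in O:print("or top",o.round(4))
print(np.linalg.norm(O[0]-O[1]),np.linalg.norm(O[1]-O[2]),np.mean(O,0))
for i,j in((0,1),(3,2)):
  d=O[i]-O[j];print("yaw",np.degrees(np.arctan2(-d[0],d[1])))
E
```

```text
red base [ 0.3849 -0.1867  0.    ]
red base [ 0.3151 -0.1344  0.    ]
red top [ 0.3879 -0.1853  0.13  ]
red top [ 0.3179 -0.133   0.13  ]
or top [ 0.533  -0.0104  0.13  ]
or top [ 0.5485 -0.1388  0.13  ]
or top [ 0.4605 -0.1489  0.13  ]
or top [ 0.445  -0.0202  0.13  ]
0.12939013451683462 0.08851298983183113 [ 0.49675756 -0.07958925  0.13      ]
yaw 6.862599862093028
yaw 6.884162631310079
```

Call:
carry_out([
  [[0,0,0,0,0,-0.93],[0,0,0,0,0,-0.93],[0,0,0,0,0,-0.93],[0,0,0,0,0,-0.93],[0,0,0,0,0,-0.93],[-0.4,-0.75,0,0,0,0],[-0.4,-0.75,0,0,0,0],[-0.4,-0.75,0,0,0,0],[-0.4,-0.75,0,0,0,0],[-0.4,-0.75,0,0,0,0],[-0.4,-0.75,0,0,0,0],[-0.4,-0.75,0,0,0,0],[-0.4,-0.75,0,0,0,0],[-0.4,-0.75,0,0,0,0],[-0.4,-0.75,0,0,0,0],[-0.4,-0.75,0,0,0,0],[-0.4,-0.75,0,0,0,0],[0,0,0,0,0,0]],
], hand=0)

```text
clock: 1.6
position: [0.4597, 0.2459, 0.2312]
ee_rot: [-0.059, 0.998, -0.001, 0.001]
ft_force: [0.8, -0.5, 1.1]
grip_width: 0.502
grasp_force: 0.0
```

Call:
carry_out([
  [[0.2,-0.82,0,0,0,0],[0.2,-0.82,0,0,0,0],[0.2,-0.82,0,0,0,0],[0.2,-0.82,0,0,0,0],[0.2,-0.82,0,0,0,0],[0.2,-0.82,0,0,0,0],[0.2,-0.82,0,0,0,0],[0.2,-0.82,0,0,0,0],[0.2,-0.82,0,0,0,0],[0.2,-0.82,0,0,0,0],[0,0,0,0,0,0],[0,0,0,0,0,0]],
])

```text
clock: 2.6
position: [0.4181, -0.084, 0.2312]
ee_rot: [-0.062, 0.998, 0.0, 0.0]
ft_force: [0.5, -0.2, 0.4]
grip_width: 0.497
grasp_force: 0.0
```

```bash
python3 - <<'E'
from h import *
import cv2
im=camera("wrist")[:,:,::-1].copy()
for z in(.13,):
  for x,y in[(.533,-.0104),(.5485,-.1388),(.4605,-.1489),(.445,-.0202)]:cv2.circle(im,tuple(int(v) for v in w2px("wrist",np.array([x,y,z]))),3,(0,255,0),-1)
cv2.imwrite("pics/w1.png",im);o=get_obs();print(o["position"],o["ft_force"],o["joint_pos"])
E
```

```text
[ 0.41833221 -0.08260349  0.23117313] [0.50030838 0.42521439 0.28907232] [-0.41730207 -0.15419895  0.46387092  1.96869461  0.07062669  1.31182547
  1.72169019]
```

View pics/w1.png

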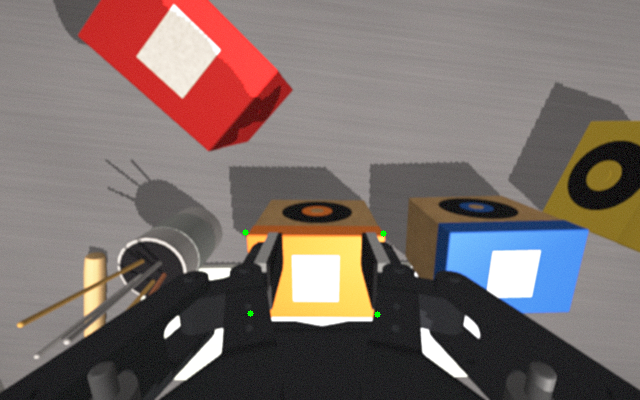

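The wrist view confirms the measured top corners of the orange carton (green dots at its edges), and the way down in front of its near face is free. I'll go down and close the gap with a low push.

Call:
carry_out([
  [[0,-0.15,0.6,0,0,0],[0,0,0.7,0,0,0],[0,0,0.7,0,0,0],[0,0,0.7,0,0,0],[0,0,0.7,0,0,0],[0,0,0.5,0,0,0],[0,0,0.2,0,0,0],[0,0,0,0,0,0],[0,0,0,0,0,0]],
])

```text
clock: 3.4
position: [0.4196, -0.0881, 0.0678]
ee_rot: [-0.065, 0.998, -0.0, -0.0]
ft_force: [0.1, 0.0, -0.6]
grip_width: 0.5
grasp_force: 0.0
```

Call:
carry_out([
  [[-0.1,0,0,0,0,0],[-0.1,0,0,0,0,0],[-0.1,0,0,0,0,0],[-0.1,0,0,0,0,0],[-0.05,0,0,0,0,0],[-0.05,0,0,0,0,0],[0,0,0,0,0,0]],
])

```text
clock: 3.98
position: [0.4392, -0.0862, 0.0673]
ee_rot: [-0.064, 0.998, 0.0, -0.0]
ft_force: [0.1, -0.4, 0.5]
grip_width: 0.5
grasp_force: 0.0
```

Call:
carry_out([
  [[-0.05,0,0,0,0,0],[-0.05,0,0,0,0,0],[-0.03,0,0,0,0,0],[0,0,0,0,0,0]],
])

```text
clock: 4.32
position: [0.4438, -0.0858, 0.0672]
ee_rot: [-0.064, 0.998, 0.0, -0.001]
ft_force: [-5.3, -1.2, 4.0]
grip_width: 0.5
grasp_force: 0.0
```

Call:
carry_out([
  [[-0.03,0,0,0,0,0],[-0.03,0,0,0,0,0],[-0.03,0,0,0,0,0]],
])

```text
clock: 4.57
position: [0.447, -0.0854, 0.0673]
ee_rot: [-0.064, 0.998, 0.0, -0.001]
ft_force: [-11.6, -2.6, 13.6]
grip_width: 0.502
grasp_force: 0.0
```

Call:
carry_out([
  [[0.2,0,0,0,0,0],[0.2,0,0,0,0,0],[0.1,0,-0.4,0,0,0],[0,0,-0.4,0,0,0],[0,0,-0.4,0,0,0],[0,0,0,0,0,0]],
])

```text
clock: 5.07
position: [0.429, -0.0878, 0.1177]
ee_rot: [-0.064, 0.998, 0.0, 0.002]
ft_force: [0.7, -0.3, -0.1]
grip_width: 0.498
grasp_force: 0.0
```

```bash
python3 - <<'E'
from h import *
import cv2
a=cv2.resize(camera("scene")[90:240,200:440,::-1],(800,500),interpolation=cv2.INTER_CUBIC)
cv2.imwrite("pics/s2.png",a);o=get_obs();print(o["position"],o["ft_force"])
E
```

```text
[ 0.42847733 -0.08761882  0.11638711] [-0.15779178 -0.884929   -0.3430756 ]
```

View pics/s2.png

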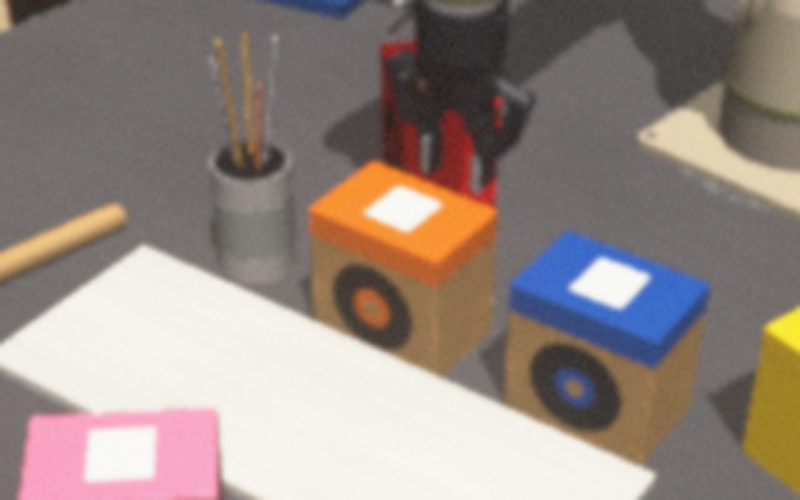

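The orange carton is against the stop, at about (400,270) in the crop, upright and square, with its neighbours undisturbed. Now the high push.

Call:
carry_out([
  [[-0.1,0,0.25,0,0,0],[-0.2,0,0,0,0,0],[-0.15,0,0,0,0,0],[-0.1,0,0,0,0,0],[-0.1,0,0,0,0,0],[-0.1,0,0,0,0,0]],
])

```text
clock: 5.62
position: [0.457, -0.0839, 0.105]
ee_rot: [-0.064, 0.998, 0.0, -0.001]
ft_force: [-7.4, -0.6, 4.9]
grip_width: 0.497
grasp_force: 3.7
```

Call:
carry_out([
  [[-0.12,0,-0.02,0,0,0],[-0.12,0,-0.02,0,0,0],[-0.12,0,-0.02,0,0,0],[-0.12,0,-0.02,0,0,0],[-0.12,0,-0.02,0,0,0]],
])

```text
clock: 6.03
position: [0.4812, -0.0807, 0.1094]
ee_rot: [-0.064, 0.998, 0.0, -0.001]
ft_force: [-5.8, 0.2, 7.8]
grip_width: 0.502
grasp_force: 4.1
```

Call:
carry_out([
  [[-0.12,0,-0.02,0,0,0],[-0.12,0,-0.02,0,0,0],[-0.12,0,-0.02,0,0,0],[-0.12,0,-0.02,0,0,0]],
])

```text
clock: 6.37
position: [0.5011, -0.0782, 0.1132]
ee_rot: [-0.064, 0.998, 0.0, 0.0]
ft_force: [-7.3, 0.2, 17.2]
grip_width: 0.499
grasp_force: 7.4
```

```bash
python3 - <<'E'
from h import *
import cv2
a=cv2.resize(camera("scene")[60:240,180:468,::-1],(800,500),interpolation=cv2.INTER_CUBIC)
cv2.imwrite("pics/s3.png",a);o=get_obs();print(o["position"],o["ft_force"])
E
```

```text
[ 0.50210689 -0.0779745   0.1134219 ] [ 0.59813804 -0.80727315 -0.09516884]
```

View pics/s3.png

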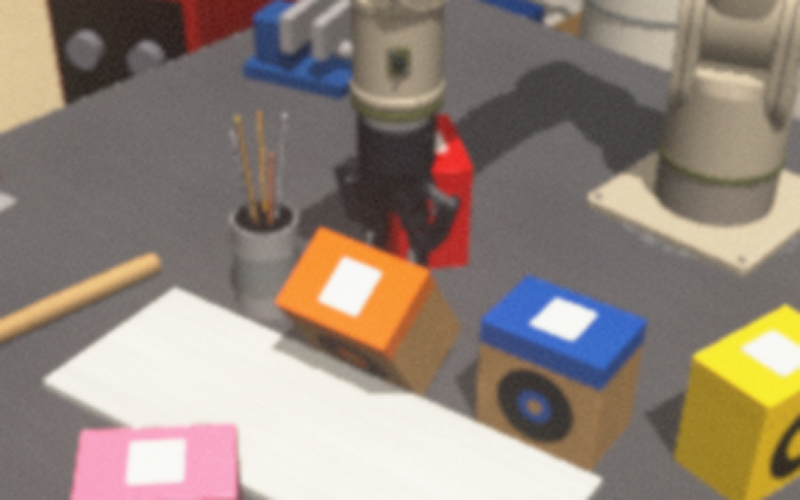

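The carton leans roughly 35–40 degrees over the plate and is square to it. The push force has dropped to zero, so it is near its balance point. I'll go a bit farther.

Call:
carry_out([
  [[0,0,-0.05,0,0,0],[-0.12,0,-0.05,0,0,0],[-0.12,0,-0.05,0,0,0],[0,0,0,0,0,0],[0,0,0,0,0,0]],
])

```text
clock: 6.83
position: [0.5105, -0.077, 0.1185]
ee_rot: [-0.064, 0.998, -0.0, 0.0]
ft_force: [-0.3, 0.2, 0.3]
grip_width: 0.5
grasp_force: 0.0
```

```bash
python3 - <<'E'
from h import *
import cv2
a=cv2.resize(camera("scene")[60:240,180:468,::-1],(800,500),interpolation=cv2.INTER_CUBIC)
cv2.imwrite("pics/s4.png",a);o=get_obs();print(o["position"],o["ft_force"])
E
```

```text
[ 0.51015332 -0.07706444  0.11840956] [ 0.74700487 -0.1736713   0.40316882]
```

View pics/s4.png

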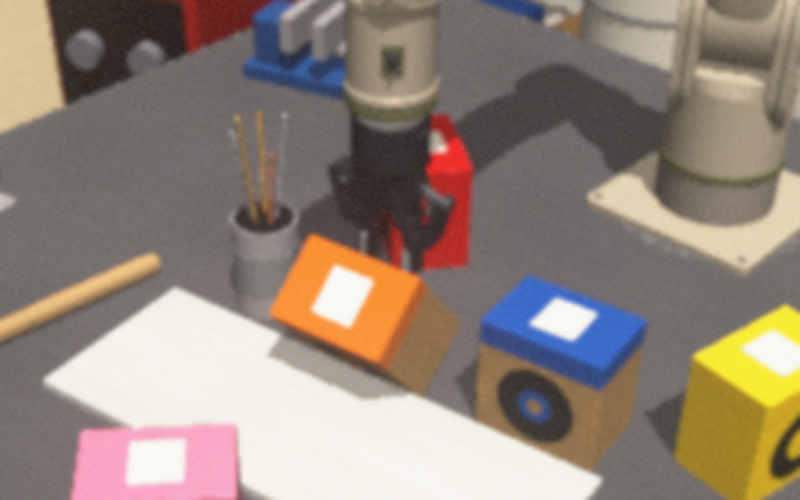

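It is leaning a little farther, still short of falling, and nothing else has moved.

Call:
carry_out([
  [[-0.12,0,-0.03,0,0,0],[-0.12,0,-0.03,0,0,0],[-0.12,0,-0.03,0,0,0],[-0.12,0,0,0,0,0],[0,0,0,0,0,0],[0,0,0,0,0,0],[0,0,0,0,0,0],[0,0,0,0,0,0]],
])

```text
clock: 7.55
position: [0.5289, -0.0747, 0.122]
ee_rot: [-0.064, 0.998, 0.0, -0.0]
ft_force: [0.2, -0.4, 0.0]
grip_width: 0.497
grasp_force: 0.0
```

```bash
python3 - <<'E'
from h import *
import cv2
a=cv2.resize(camera("scene")[60:240,180:468,::-1],(800,500),interpolation=cv2.INTER_CUBIC)
cv2.imwrite("pics/s5.png",a);o=get_obs();print(o["position"],o["ft_force"])
E
```

```text
[ 0.5289223  -0.07466586  0.12204124] [ 0.0691998  -0.83935384  0.61760184]
```

View pics/s5.png

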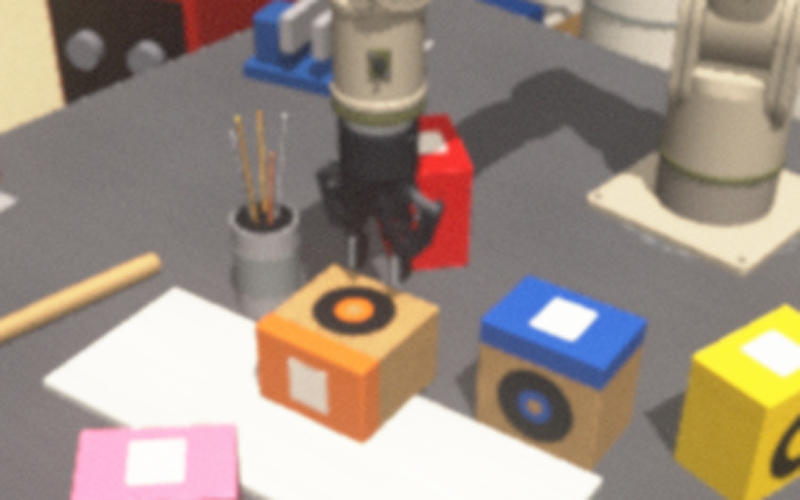

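The carton now lies flat on the plate, and blue and the tin still stand in place. I'll raise the arm, back it off and check from above.

Call:
carry_out([
  [[0,0,-0.6,0,0,0],[0,0,-0.7,0,0,0],[0.2,0,-0.7,0,0,0],[0.5,0,-0.7,0,0,0],[0.7,0,0,0,0,0],[0.7,0,0,0,0,0],[0.7,0,0,0,0,0],[0,0.7,0,0,0,0],[0,0.8,0,0,0,0],[0,0.8,0,0,0,0],[0,0.8,0,0,0,0],[0,0.8,0,0,0,0],[0,0.8,0,0,0,0],[0,0.8,0,0,0,0],[0,0,0,0,0,0],[0,0,0,0,0,0]],
])

```text
clock: 8.93
position: [0.3895, 0.1304, 0.23]
ee_rot: [-0.066, 0.998, -0.0, -0.0]
ft_force: [0.1, -0.8, -0.8]
grip_width: 0.498
grasp_force: 0.0
```

```bash
python3 - <<'E'
from h import *
import cv2
cv2.imwrite("pics/t2.png",cv2.resize(camera("top")[110:290,230:470,::-1],(800,600),interpolation=cv2.INTER_CUBIC));o=get_obs();print(o["position"],o["ft_force"])
E
```

```text
[0.38981856 0.12905229 0.23000791] [ 0.36820073 -0.37574475 -0.86334287]
```

View pics/t2.png

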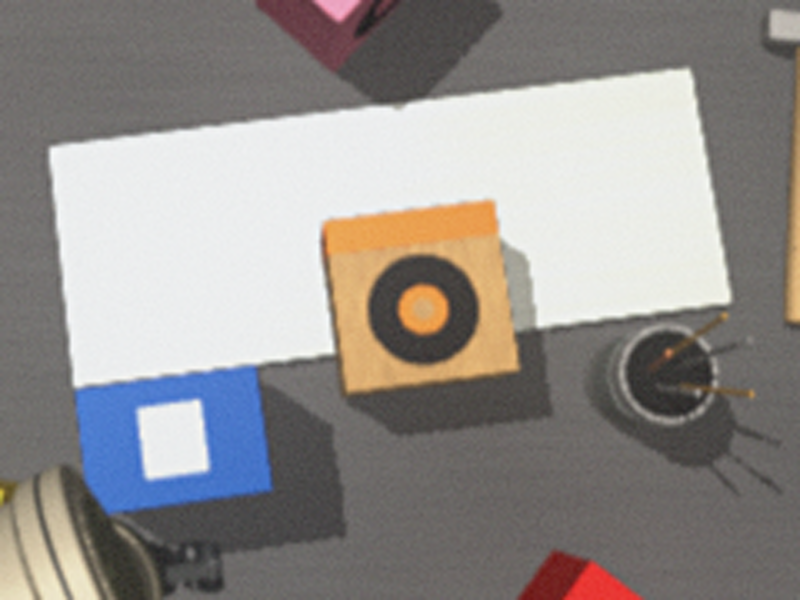

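The carton lies on the plate, square to it. Its top-face base corners are at about (346,394) and (519,371) in the crop. I'll check how far the base stands short of the near edge.

```bash
python3 - <<'E'
from h import *
c=lambda u,v:(230+u/3.3333,110+v/3.3333)
a,b=px2w("top",c(346,394),.102),px2w("top",c(519,371),.102)
l,r=px2w("top",c(75,387),.012),px2w("top",c(731,303),.012)
m=(a+b)/2;e=(r-l)[:2];L=np.hypot(*e);e/=L;d=(m-l)[:2]
print(np.hypot(*(a-b)[:2]),L,"short by",d@np.array([e[1],-e[0]]),"along",d@e-L/2)
print("blue",px2w("top",c(173,440),.13),"tin",px2w("top",c(668,374),.11))
E
```

```text
0.1289621709170354 0.5373113575696192 short by 0.036979760947633375 along 0.005986844355891974
blue [0.46867552 0.10981234 0.13      ] tin [ 0.52043589 -0.24958748  0.11      ]
```

The base is about 37 mm short of the near edge. The limit is 45 mm, so that leaves little margin. A gentle low push will bring it closer.

Call:
carry_out([
  [[-0.15,-0.69,0,0,0,0],[-0.15,-0.69,0,0,0,0],[-0.15,-0.69,0,0,0,0],[-0.15,-0.69,0,0,0,0],[-0.15,-0.69,0,0,0,0],[-0.15,-0.69,0,0,0,0],[-0.15,-0.69,0,0,0,0],[-0.15,-0.69,0,0,0,0],[0,0,0,0,0,0],[0,0,0,0,0,0]],
])

```text
clock: 9.82
position: [0.4653, -0.0863, 0.23]
ee_rot: [-0.061, 0.998, -0.0, -0.0]
ft_force: [0.5, -0.4, 0.4]
grip_width: 0.498
grasp_force: 0.0
```

Call:
carry_out([
  [[0,0,0.6,0,0,0],[0,0,0.6,0,0,0],[0,0,0.6,0,0,0],[0,0,0.6,0,0,0],[0,0,0.6,0,0,0],[0,0,0.6,0,0,0],[0,0,0.6,0,0,0],[0,0,0,0,0,0]],
])

```text
clock: 10.48
position: [0.4626, -0.083, 0.0585]
ee_rot: [-0.064, 0.998, 0.0, -0.003]
ft_force: [-0.6, -0.1, -0.4]
grip_width: 0.501
grasp_force: 0.0
```

Call:
carry_out([
  [[-0.15,0,0,0,0,0],[-0.15,0,0,0,0,0],[-0.15,0,0,0,0,0],[-0.15,0,0,0,0,0],[-0.1,0,0,0,0,0],[-0.1,0,0,0,0,0],[-0.1,0,0,0,0,0]],
])

```text
clock: 11.07
position: [0.502, -0.0789, 0.0623]
ee_rot: [-0.064, 0.998, 0.0, 0.0]
ft_force: [-0.3, -0.5, -0.7]
grip_width: 0.495
grasp_force: 0.0
```

Call:
carry_out([
  [[-0.1,0,0,0,0,0],[-0.1,0,0,0,0,0],[-0.1,0,0,0,0,0],[-0.05,0,0,0,0,0]],
])

```text
clock: 11.4
position: [0.5155, -0.0772, 0.0619]
ee_rot: [-0.064, 0.998, -0.0, -0.0]
ft_force: [-3.8, 0.6, 3.2]
grip_width: 0.502
grasp_force: 2.1
```

Call:
carry_out([
  [[-0.08,0,0,0,0,0],[-0.06,0,0,0,0,0],[-0.04,0,0,0,0,0],[0,0,0,0,0,0]],
])

```text
clock: 11.73
position: [0.5229, -0.0761, 0.062]
ee_rot: [-0.064, 0.998, -0.0, 0.0]
ft_force: [0.3, 0.2, -0.8]
grip_width: 0.5
grasp_force: 0.3
```

Call:
carry_out([
  [[0.2,0,0,0,0,0],[0.4,0,0,0,0,0],[0.5,0,0,0,0,0],[0.3,0,-0.5,0,0,0],[0,0,-0.8,0,0,0],[0,0,-0.8,0,0,0],[0,0,-0.8,0,0,0],[0,0,-0.8,0,0,0],[0.2,0,-0.5,0,0,0],[0.2,0.8,0,0,0,0],[0.2,0.8,0,0,0,0],[0.2,0.8,0,0,0,0],[0.2,0.8,0,0,0,0],[0,0.8,0,0,0,0],[0,0.8,0,0,0,0],[0,0,0,0,0,0],[0,0,0,0,0,0]],
])

```text
clock: 13.15
position: [0.4023, 0.1029, 0.2302]
ee_rot: [-0.066, 0.998, 0.0, 0.0]
ft_force: [0.1, 0.4, -0.6]
grip_width: 0.499
grasp_force: 0.0
```

```bash
python3 - <<'E'
from h import *
import cv2
cv2.imwrite("pics/t3.png",cv2.resize(camera("top")[110:290,230:470,::-1],(800,600),interpolation=cv2.INTER_CUBIC));o=get_obs();print(o["position"],o["ft_force"])
E
```

```text
[0.40264859 0.10166692 0.23017149] [ 0.28110237 -0.51042673  0.16798942]
```

View pics/t3.png

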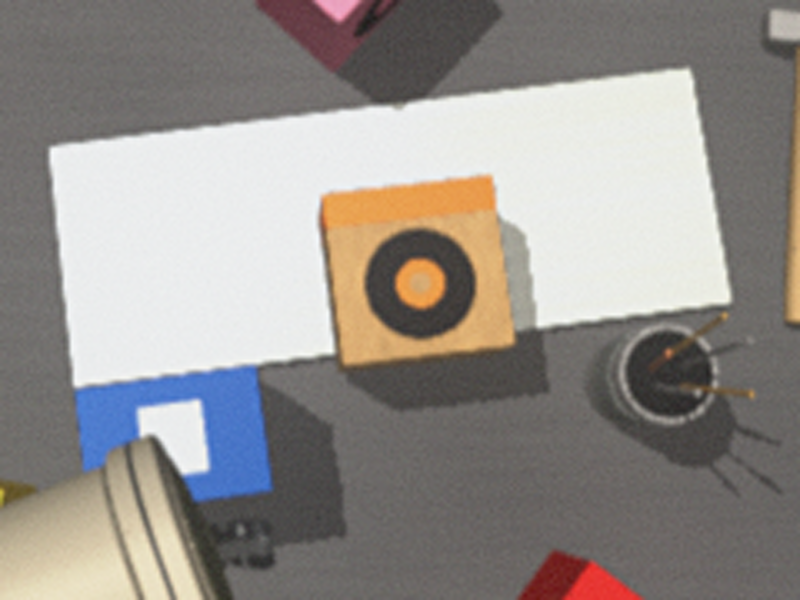

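The carton moved about 20 mm farther in. It is square to the plate with its base edge at (343,367)–(515,346), roughly 15 mm short of the near edge. Blue and the tin are unmoved.

```bash
python3 -c "
from workcell import *
print(hand_in())"
```

```text
the job is handed in; nothing more can be done
None
```

I tipped the orange carton over against the plate without lifting it. It lies flat on its side, square to the plate, with its base about 15 mm short of the near edge. The blue carton and the rod tin were left standing in place. The job was handed in at about 13 s; no verdict came back.

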